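Charge the spacer jar through the sprung gate

TASK

Leaving the reel, pliers and screwdriver alone, tip all five brass spacers from the scoop into the funnel while its gate is shut, then stand the empty scoop back upright on the bench and let go of it. Then take the post on the gate's sprung rod and pull the rod out to its length mark (the band just fully out of the sleeve), so that all the spacers drop into the jar. Finish while still holding the rod there against its spring: do not let go.

Things in the scene. Friction and masses are not known exactly. Their poses are not given: they have to be found in the camera images.
- scoop: black plastic scoop on the bench, about 0.12 kg. Pan 80 (x) by 66 (y) by 30 mm high, walls and floor 3 mm, open at its -x end (mouth, no lip); behind the rear wall (+x) a solid block grip 16 mm wide (y), 44 mm high, from x = 40 to 92 mm. Origin: centre of the pan's underside, z up. The spacers slide out when it leans mouth-down by over about 40 degrees
- scoop_grip (a point): point in the scoop's block grip to pinch across its 16 mm width, 66 mm behind the pan's origin, 32 mm above the underside; the grip's top is 12 mm higher. Axes as the scoop's
- scoop_lip (a point): middle of the edge of the scoop's mouth, on the pan's floor, 40 mm ahead (-x) of the pan's origin, 3 mm above the underside. Axes as the scoop's
- dispenser: parts dispenser fixed to the bench, upright, turned about the vertical: base 120 by 150 by 6 mm, clear narrow jar (top 76 mm high), over it a sliding gate (80 to 86 mm), over that an aluminium funnel. Origin: on the bench, on the vertical axis of funnel and jar. The gate's rod runs out towards the body's own -y; shut, the gate's tail sticks out 82 mm to +y
- throat (a point): centre of the lower end of the funnel's throat, 88 mm above the bench; throat 44 mm inside, jar 46 mm inside, on one vertical axis
- rim (a point): centre of the funnel's mouth, 150 mm above the bench, 140 mm outside and about 134 mm inside diameter
- sleeve_mouth (a point): centre of the open end of the 20 mm aluminium sleeve out of which the gate's 10 mm steel rod slides, 83 mm above the bench, 115 mm from the funnel's axis towards the dispenser's -y
- gate (a joint): how far the gate's rod is drawn out of its sleeve, along the dispenser's own -y, in m: 0 = gate shut (where the spring holds it), 0.05 = at the length mark, the gate's window right under the throat, 0.07 = end stop. Inner spring: 3 N at 0, growing 100 N/m, so 8 N at the mark (plus 0.4 N friction); it snaps shut when let go
- gate_grip (a point): point to pinch in the upright black square post at the rod's end: 18 by 18 mm, sides along the dispenser's x and y, from 70 to 138 mm above the bench. This point is 120 mm above the bench, 175 mm from the funnel's axis when shut, and moves out with the rod. Shut, 51 mm is free between post and sleeve
- mark (a point): the rod's length mark, a black band 6 mm wide around the rod: this point is the band's edge nearest the funnel. Hidden in the sleeve when shut; with the rod at the mark this edge is flush with the sleeve's open end, the band just fully out
- spacer0_center (a point): centre of one of the five alike brass spacers, round, 14 mm in diameter and 16 mm long, 16 g, that stand on end in the scoop
- spacer1_center (a point): centre of one of the five alike brass spacers, round, 14 mm in diameter and 16 mm long, 16 g, that stand on end in the scoop
- spacer2_center (a point): centre of one of the five alike brass spacers, round, 14 mm in diameter and 16 mm long, 16 g, that stand on end in the scoop
- spacer3_center (a point): centre of one of the five alike brass spacers, round, 14 mm in diameter and 16 mm long, 16 g, that stand on end in the scoop
- spacer4_center (a point): centre of one of the five alike brass spacers, round, 14 mm in diameter and 16 mm long, 16 g, that stand on end in the scoop
- reel: metal wire reel, bystander, 48 mm in diameter, 32 mm high; origin under its centre
- pliers: small pliers with green handles, bystander lying flat, 140 mm long, along its x, 14 mm high; origin at its middle on the bench
- screwdriver: screwdriver with green handle, bystander lying along its x, 170 mm long
Not all that is in view belongs to the job. Of the things that look like the scoop, the middle-sized one is meant.

How it is judged:
By the outcome, as a careful person would: the job done as asked, in the order asked, and still so for the second after the job is handed in, while the arm keeps its last pose, push and grip.
It also fails if it takes over 59 s, if anything falls off the work surface, if the arm or the gripper's body presses on something with over 40 N, if the wrist force passes 120 N, or if a joint passes its speed limit or range.

ROBOT

A 6-joint arm with a two-finger parallel gripper is mounted at the origin on the work surface. World frame = base frame: x ahead of the robot, y to its left, z up, the work surface at z = 0. Lengths are in m, angles in degrees, forces in N, time in s.
With the tool pointing down it reaches from about 0.25 to 0.725 m from the base axis. Payload 9.7 kg.
Tool frame: the origin (TCP) lies midway between the tips of the shut fingers; the grasp point (between the pads) lies 19 mm behind it; z points along the fingers, y is the line along which they close (so a half turn about z gives the same grasp; the last joint's range is limited). The gripper opens to 85 mm and grips with 20 to 120 N. Pads are 22 mm wide; open, the fingers measure 114 mm over their backs; the gripper's body (76 mm by 85 mm) begins 54 mm behind the grasp point. The pads swing forward as they close: fully open they stand 13 mm farther back than shut.
Start: joints at [-64.744, 4.979, 10.078, 95.1, 0, 90], TCP at [0.235, -0.497, 0.231] pointing down, gripper open.
Joint ranges: [-179.16, 179.16], [-48.56, 103.87], [-65.8, 70.77], [-126.05, 130.52], [-82.76, 87.17], [-180, 180]. Speed limits (degrees/s): [127.2, 127.2, 147.25, 180, 180, 180].

INTERFACE

Orientations are given as [roll, pitch, yaw] about the fixed x, y, z axes, in that order (R = Rz(yaw) Ry(pitch) Rx(roll)).
In Python, from workcell import * gives the robot as it stands.
- The arm moves only by the tool servo_tool, never from a script. Its argument "moves" is a list of rows, each a list of 4 numbers: the shift along the world's x, y, z in cm, then the turn about the world's z in rad. A call has 1 to 20 rows; each row is the pose to reach, as a shift and turn from the pose commanded when the call began; what a row does not reach only later rows make up. A row lasts 1/12 s, in which the tool goes at most 41.7 mm and 7.16 degrees, less where a joint would pass 70% of its speed; a pose out of reach is approached as far as the arm can. A call with a gripper value outside its range is refused whole. "claw" is the closure, from 0 (fully open) to 1 (shut), set as the call begins (left out, the last holds). The fingers move at their own pace and stop on an object; "force" is the grip in N (left out, the last holds). Time passes only in rows, so rows that repeat a pose let the fingers close. It gives the time, the measured TCP pose, the force, the opening and the grip force at its end, in the units of the state.
- get_obs(): the state, without advancing time (a new reading comes with each control period).
- camera(name): name is "side" or "top"; returns the picture (400x640x3 uint8, red, green, blue); there is no depth.
- get_calibration(name): a dict with "fx", "fy", "cx", "cy" (pixels), "k1" (the pictures are not rectified: a ray, as slopes to the right and down, at radius r is drawn at 1 + k1 r^2 times it, then the intrinsics apply), "rvec" (rotation vector, rad) and "tvec" (3), from world to camera coordinates, as OpenCV has them. Camera axes: x right, y down, z forward; pixel columns grow to the right and rows downward; lengths in m; the calibration is good to about 2 mm. A picture is of the moment at which its call begins. get_calibration takes no time and is no camera call.
- job_done(): hands the job in; it is judged then, once.
The state is a dict: "time": time; "q": joint angles; "qd": joint speeds; "joint_efforts": joint torques, N m; "ee_pos": TCP position; "tcp_rot": TCP orientation; "wrist_force": force on the tool from outside, world axes, zero at the start; "torque": the same for the moment, N m; "opening": finger opening in m; "grasp_force": force on a finger pad.
Only numpy, scipy, OpenCV 4.12 (cv2) and the standard library are available. Lean on these libraries where they do the work, as an engineer would, in place of code of your own. Each camera call takes 0.05 s, during which the arm holds its last target. There are 200 camera calls.

## Working session

There is one attempt and no reset: what is moved stays moved. The work goes in short steps, Python scripts to look and compute and a tool call to move; the robot and the scene stay as the last step left them, time stands still between calls to the robot, and variables do not carry over. Pictures are saved under pics/ and viewed, at most 10 in all, crops included, and the job is handed in when it is done.

Besides the shell and the picture viewer there is one more tool, called after "Emit:" in YAML: its name, and indented under it one key for each argument. servo_tool: Moves the arm, as the interface text tells. Its arguments: {"type":"object","properties":{"moves":{"type":"array","items":{"type":"array","items":{"type":"number"}}},"claw":{"type":"number"},"force":{"type":"number"}},"required":["moves"]}

```bash
mkdir -p pics; ls; cat > h.py <<'E'
from workcell import *
import numpy as np, cv2
def cal(n):
    c=get_calibration(n); K=np.array([[c['fx'],0,c['cx']],[0,c['fy'],c['cy']],[0,0,1.]])
    R=cv2.Rodrigues(np.array(c['rvec'],float))[0]; t=np.array(c['tvec'],float).reshape(3)
    return K,np.array([c['k1'],0,0,0,0.]),R,t
def ray(n,uv):
    K,d,R,t=cal(n)
    p=cv2.undistortPointsIter(np.array(uv,float).reshape(-1,1,2),K,d,None,None,(3,50,1e-12)).reshape(-1,2)
    D=np.c_[p,np.ones(len(p))]@R
    return -R.T@t,D
def onz(n,uv,z):
    o,D=ray(n,uv); return o+D*((z-o[2])/D[:,2])[:,None]
def proj(n,P):
    K,d,R,t=cal(n)
    return cv2.projectPoints(np.array(P,float).reshape(-1,1,3),cv2.Rodrigues(R)[0],t,K,d)[0].reshape(-1,2)
def shot(n,f):
    im=np.ascontiguousarray(camera(n)[:,:,::-1]); cv2.imwrite('pics/'+f+'.png',im); return im
E
python3 - <<'E'
from h import *
for n in('top','side'):
    shot(n,n+'0'); K,d,R,t=cal(n); print(n,K[0,0],d[0],(-R.T@t).round(3),R[2].round(2))
print(get_obs())
E
```

```text
pics
top 392.0197681299958 0.00036047436185460173 [ 0.316 -0.026  1.081] [ 0.22 -0.03 -0.98]
side 380.4994331743333 -0.04284627377342971 [0.175 0.772 0.774] [ 0.3  -0.74 -0.61]
{'time': 0.1, 'q': array([-6.47421784e+01,  5.00775638e+00,  1.00395567e+01,  9.50995882e+01,
        6.04205570e-04,  9.00012969e+01]), 'qd': array([ 0.02900528, -0.08066962,  0.16501829,  0.18831446,  0.10096501,
       -0.03778952]), 'joint_efforts': array([ 3.90326131e-04, -5.21560514e+01,  4.65652907e+01,  1.60229841e-02,
        5.52224617e-05,  8.02276048e-06]), 'ee_pos': array([ 0.23459691, -0.49723362,  0.23066085]), 'tcp_rot': array([-1.79932212e+02, -6.02670802e-04,  2.52565240e+01]), 'wrist_force': array([ 0.26959754,  1.26794049, -0.38898607]), 'torque': array([-0.01517164,  0.01462155,  0.00313703]), 'grasp_force': 0.0, 'opening': 0.08571206239710435}
```

View pics/top0.png

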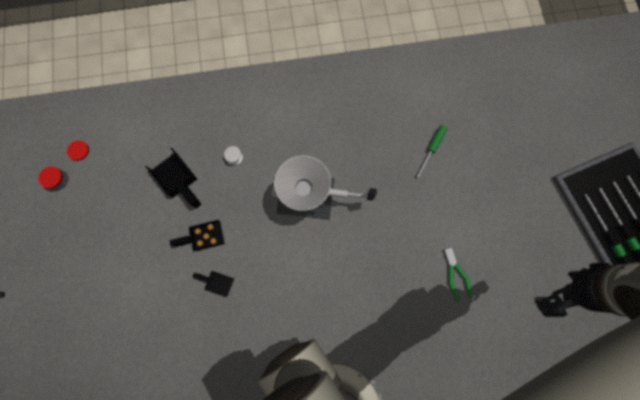

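View pics/side0.png

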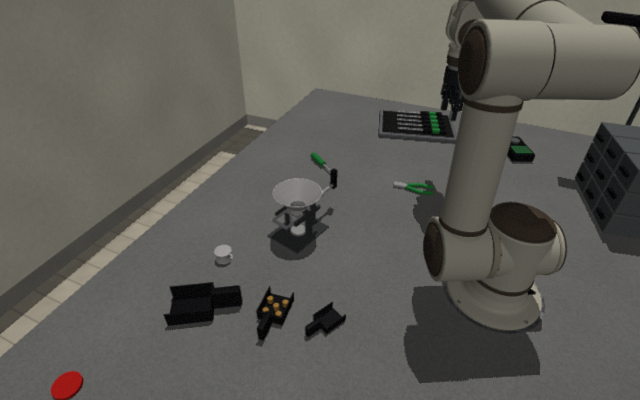

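The top view shows the middle scoop at about (205,236), five orange spacers in it, its grip to the left ending near (171,243). The funnel is at (302,185), the post at (371,194), the reel at (233,155), and the pliers and screwdriver are to the right.

```bash
cat > m.py <<'E'
from h import *
im=cv2.imread('pics/top0.png'); hsv=cv2.cvtColor(im,cv2.COLOR_BGR2HSV)
br=((hsv[...,0]<28)&(hsv[...,0]>6)&(hsv[...,1]>110)&(hsv[...,2]>90)).astype(np.uint8)
br[:, :180]=0; br[:,240:]=0; br[:215]=0; br[255:]=0
n,l,s,c=cv2.connectedComponentsWithStats(br)
sp=onz('top',c[1:],.019); print('spacers',s[1:,4],sp.round(3).tolist())
v=im.max(2); roi=v[212:260,165:230]; m=(roi<30).astype(np.uint8)|br[212:260,165:230]; print(np.percentile(roi,[2,10,50,90]))
m=cv2.morphologyEx(m,cv2.MORPH_CLOSE,np.ones((5,5),np.uint8))
ct=max(cv2.findContours(m,0,2)[0],key=cv2.contourArea)+np.array([165,212]); print('scoop rect',cv2.minAreaRect(ct),len(ct))
big=cv2.resize(im[130:265,150:390],None,fx=3.3,fy=3.3,interpolation=cv2.INTER_CUBIC)
cv2.imwrite('pics/crop.png',big)
# rim: bright vs surroundings
roi=im[140:225,255:350].astype(int); g=roi.min(2); mm=((g>105)).astype(np.uint8)
ct2=max(cv2.findContours(cv2.morphologyEx(mm,3,np.ones((5,5),np.uint8)),0,2)[0],key=cv2.contourArea)+np.array([255,140])
print('rim bbox',cv2.boundingRect(ct2),cv2.minEnclosingCircle(ct2))
u=cv2.minEnclosingCircle(ct2)[0]
print('rim world',onz('top',u,.15))
for n_ in ((360,184,384,206),):
    x0,y0,x1,y1=n_; r=v[y0:y1,x0:x1]; print('post\n',r[::1, ::1])
E
python3 m.py
```

```text
spacers [20 24 21 22 21] [[0.515, 0.257, 0.019], [0.507, 0.292, 0.019], [0.49, 0.271, 0.019], [0.475, 0.253, 0.019], [0.474, 0.289, 0.019]]
[ 11.38  18.   100.   105.  ]
scoop rect ((196.02943420410156, 237.61767578125), (23.525955200195312, 51.66008758544922), 75.96376037597656) 58
rim bbox (273, 154, 77, 56) ((311.0, 185.0), 39.5601806640625)
rim world [[ 0.55406022 -0.03125464  0.15      ]]
post
 [[101 104 101 100 101 102 100 102 105 104 102 102 103 103  99 102 103 103
  104 101  98  97 101 102]
 [104 103 100 100  98 103 104 104 102 102 100 102 103 100 103 104 101 104
  101 100 100  95  98  99]
 [101 103 103 100 100 102 105 104 105 102 100  97  98 101 102 100 104 101
  104 100 102 101 100 101]
 [105  97  98 102 104  99  98 103 100  95  90  83  85  91  91  94  96  99
  100 101 101 100 101  99]
 [100 101  98 102 102  99  97  98  92  84  75  60  64  68  70  74  88  93
  102  99 102 101  99 102]
 [100 101 102 101 102 101  99  96  87  68  52  43  44  47  46  58  71  89
  100  98  98  97 101 100]
 [101 102 101 103 102 100  95  92  81  55  40  34  34  34  35  43  61  81
   95 100 100  99
[... 825 characters left out ...]
01 101 102  98  94  79  61  46  41  41  39  52  69  84  93 101 100
  101 102 102 105 105 103]
 [ 98  99 105 107 102  96  90  81  74  68  67  67  75  85  95  98  98  99
   99 104 105 104 100 100]
 [ 98  98  98 103 101 101  98  96  96  91  88  88  92  97 102 103 104 101
  104 103 102 103  99 100]
 [ 84  89  96 100 102 102 105 102 103 104 103 101 103 106 106 106 104 105
  102 103 101 103 104 102]
 [ 73  86  96  99 107 106 105 106 104 102 107 107 105 105 101 103  99 103
  104 104 104 100  99 103]
 [ 67  80  94 103 100 104 102 103 102 106 106 105 103 101 105 102 104 103
  104 103 104 102 101 102]
 [ 71  87  98 100 102 102 101 103 103 103 107 104 105 104 106 109 100 105
  103 103 101 104 102 101]]
```

View pics/crop.png

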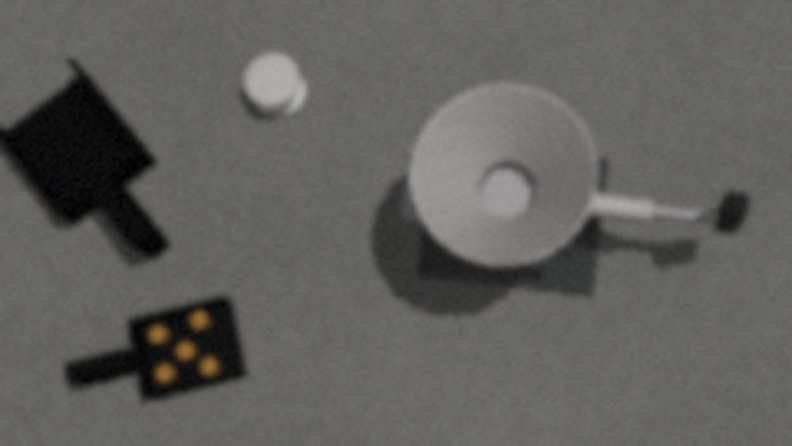

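The crop shows the rim centre near px (302.9,183.2) and the throat at (303.6,188.2). The wall-top corners of the pan and the grip tail are clear. I'll turn these into positions.

```bash
cat > m2.py <<'E'
from h import *
im=cv2.imread('pics/top0.png'); v=im.max(2).astype(float)
f=lambda a:np.array(a,float)/3.3+np.array([150,130])-.35
pan=onz('top',f([(128,320),(230,297),(245,375),(143,401)]),.03); tail=onz('top',f([(65,364),(70,388)]),.044)
print('pan',pan.round(4).tolist(),'sides',[np.linalg.norm(pan[i]-pan[i-1]).round(4) for i in range(4)],'c',pan.mean(0))
print('tail',tail.round(4).tolist(),tail.mean(0))
m=(tail.mean(0)-pan.mean(0))[:2]; print('axis deg',np.degrees(np.arctan2(m[1],m[0])),'len',np.linalg.norm(m))
print('rim',onz('top',(302.9,183.2),.15),'r',onz('top',[(274,183.2),(331.8,183.2),(302.9,154.8),(302.9,211.6)],.15).round(3).tolist(),'throat',onz('top',(303.6,188.2),.088))
# post: mask centroid both views
def blob(im,x0,y0,x1,y1,th):
    r=(im[y0:y1,x0:x1].max(2)<th).astype(np.uint8); n,l,s,c=cv2.connectedComponentsWithStats(r); i=1+s[1:,4].argmax()
    ys,xs=np.where(l==i); return xs+x0,ys+y0
xs,ys=blob(im,362,184,384,206,60); print('post top px',xs.min(),xs.max(),ys.min(),ys.max())
print('post top edges',onz('top',[(370.5,188.5),(376,189)],.138).round(4).tolist())
# tail edges line: rod px to post: sleeve center
print('sleeve px->',onz('top',f([(600,204),(650,208)]),.083+.01).round(4).tolist(), 'rod',onz('top',f([(690,214)]),.088).round(4).tolist())
s=cv2.imread('pics/side0.png'); cv2.imwrite('pics/sc.png',cv2.resize(s[155:345,225:350],None,fx=4,fy=3.1,interpolation=cv2.INTER_CUBIC)) if 0 else cv2.imwrite('pics/sc.png',cv2.resize(s[150:340,160:355],None,fx=3.1,fy=3.1,interpolation=cv2.INTER_CUBIC))
E
python3 m2.py
```

```text
pan [[0.5206, 0.3118, 0.03], [0.5268, 0.2276, 0.03], [0.4612, 0.2216, 0.03], [0.4529, 0.305, 0.03]] sides [np.float64(0.068), np.float64(0.0845), np.float64(0.0658), np.float64(0.0837)] c [0.490391   0.26649186 0.03      ]
tail [[0.49, 0.3599, 0.044], [0.4703, 0.3572, 0.044]] [0.48015333 0.35857262 0.044     ]
axis deg 96.34417162858144 len 0.09264812603050705
rim [[ 0.56158486 -0.01229781  0.15      ]] r [[0.572, 0.058, 0.15], [0.551, -0.082, 0.15], [0.634, -0.023, 0.15], [0.492, -0.002, 0.15]] throat [[ 0.56436643 -0.01127382  0.088     ]]
post top px 367 375 189 199
post top edges [[0.5259, -0.1756, 0.138], [0.5225, -0.1888, 0.138]]
sleeve px-> [[0.5435, -0.0814, 0.093], [0.5344, -0.1196, 0.093]] rod [[0.5259, -0.1504, 0.088]]
```

View pics/sc.png

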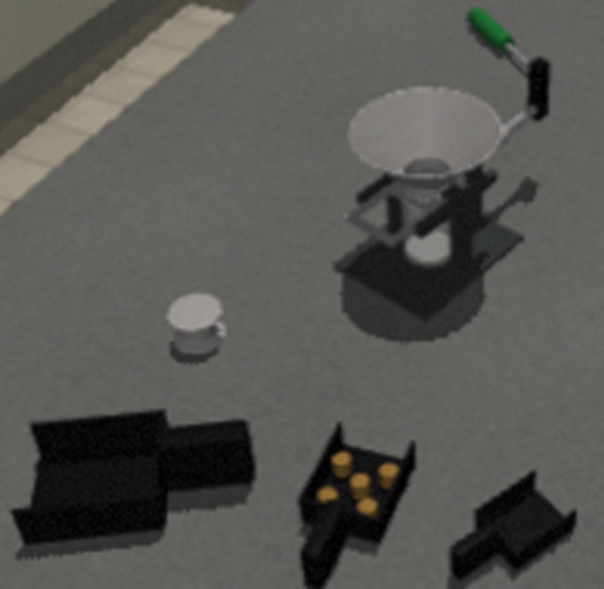

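Emit:
servo_tool:
  moves:
    - [24.5, 86, 0, 1.24]
    - [24.5, 86, 0, 1.24]
    - [24.5, 86, 0, 1.24]
    - [24.5, 86, 0, 1.24]
    - [24.5, 86, 0, 1.24]
    - [24.5, 86, 0, 1.24]
    - [24.5, 86, 0, 1.24]
    - [24.5, 86, 0, 1.24]
    - [24.5, 86, 0, 1.24]
    - [24.5, 86, 0, 1.24]
    - [24.5, 86, 0, 1.24]
    - [24.5, 86, 0, 1.24]
    - [24.5, 86, 0, 1.24]
    - [24.5, 86, 0, 1.24]
    - [24.5, 86, 0, 1.24]
    - [24.5, 86, 0, 1.24]
    - [24.5, 86, 0, 1.24]
    - [24.5, 86, 0, 1.24]
    - [24.5, 86, 0, 1.24]
    - [24.5, 86, 0, 1.24]
  claw: 0.5

```text
time: 1.77
ee_pos: [0.4629, 0.3063, 0.2308]
tcp_rot: [-180.0, 0.0, 96.3]
wrist_force: [1.5, -1.1, -0.9]
opening: 0.0426
grasp_force: 0.0
```

Emit:
servo_tool:
  moves:
    - [1, 3.5, 0, 0]
    - [1, 3.5, 0, 0]
    - [1, 3.5, -5, 0]
    - [1, 3.5, -10, 0]
    - [1, 3.5, -14, 0]
    - [1, 3.5, -14, 0]
    - [1, 3.5, -14, 0]
    - [1, 3.5, -14, 0]

```text
time: 2.43
ee_pos: [0.4726, 0.3385, 0.091]
tcp_rot: [-179.9, 0.0, 96.3]
wrist_force: [-0.0, -0.0, -0.0]
opening: 0.0424
grasp_force: 0.0
```

```bash
python3 - <<'E'
from h import *
print(get_obs()['ee_pos'])
im=shot('top','t1'); cv2.imwrite('pics/t1c.png',cv2.resize(im[195:275,140:250],None,fx=6,fy=6,interpolation=cv2.INTER_CUBIC))
print(proj('top',[[.4799,.358,.044],[.49,.2665,.003]]))
E
```

```text
[0.47255686 0.33853388 0.09100844]
[[170.32700238 243.64401493]
 [209.06409241 236.42383817]]
```

View pics/t1c.png

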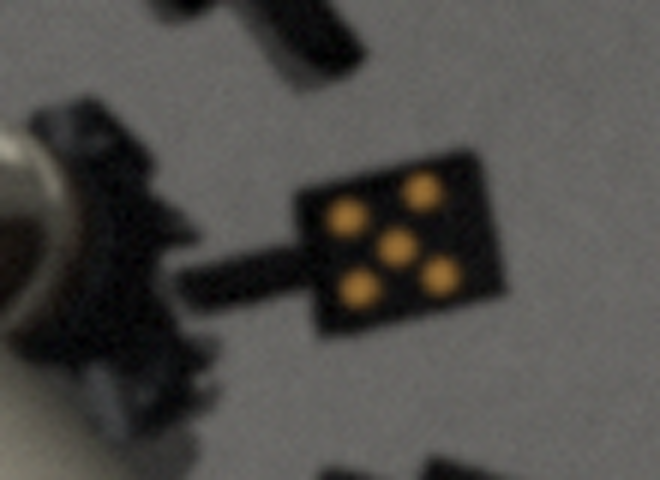

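Emit:
servo_tool:
  moves:
    - [0.7, 2.4, 0, 0]
    - [0.7, 2.4, 0, 0]
    - [0.7, 2.4, -3, 0]
    - [0.7, 2.4, -5.5, 0]
    - [0.7, 2.4, -5.5, 0]
    - [0.7, 2.4, -5.5, 0]

```text
time: 2.98
ee_pos: [0.48, 0.3628, 0.0372]
tcp_rot: [-180.0, 0.0, 96.3]
wrist_force: [0.6, 0.2, 0.2]
opening: 0.0426
grasp_force: 0.0
```

Emit:
servo_tool:
  moves:
    - [0, 0, 0, 0]
    - [0, 0, 0, 0]
    - [0, 0, 0, 0]
    - [0, 0, 0, 0]
    - [0, 0, 0, 0]
    - [0, 0, 0, 0]
    - [0, 0, 0, 0]
    - [0, 0, 0, 0]
  claw: 1
  force: 100

```text
time: 3.65
ee_pos: [0.4812, 0.3639, 0.0393]
tcp_rot: [179.8, -0.1, 96.3]
wrist_force: [-0.4, -0.8, 7.3]
opening: 0.0093
grasp_force: 98.2
```

```bash
python3 - <<'E'
from h import *
o=get_obs(); print(o['ee_pos'],o['opening'],o['grasp_force'],o['wrist_force'])
im=shot('top','t2'); s=shot('side','s2')
a=cv2.resize(im[195:275,140:250],(528,384),interpolation=cv2.INTER_CUBIC);b=cv2.resize(s[240:350,200:330],None,fx=2,fy=384/110,interpolation=cv2.INTER_CUBIC)
cv2.imwrite('pics/t2c.png',np.hstack([a,b]))
E
```

```text
[0.48123815 0.3638565  0.03934623] 0.009342422618319544 98.22556436061859 [-0.36181533 -0.78751139  7.31765914]
```

View pics/t2c.png

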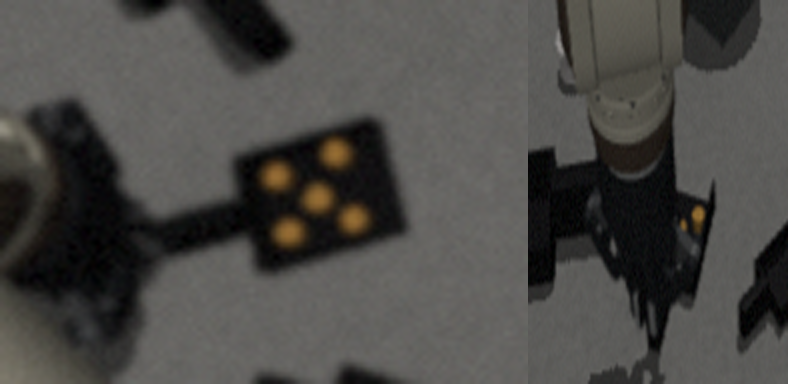

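Emit:
servo_tool:
  moves:
    - [0, 0, 0, 0]
    - [0, 0, 0, 0]
    - [0, 0, 0, 0]
    - [-0.1, -0.1, -0.9, 0]
    - [-0.1, -0.1, -0.9, 0]
    - [-0.1, -0.1, -0.9, 0]
  claw: 0.5

```text
time: 4.25
ee_pos: [0.4784, 0.3615, 0.0262]
tcp_rot: [-179.9, 0.1, 96.3]
wrist_force: [0.1, -0.6, 0.4]
opening: 0.0426
grasp_force: 0.0
```

Emit:
servo_tool:
  moves:
    - [0, 0, 0, 0]
    - [0, 0, 0, 0]
    - [0, 0, 0, 0]
    - [0, 0, 0, 0]
    - [0, 0, 0, 0]
    - [0, 0, 0, 0]
    - [0, 0, 0, 0]
    - [0, 0, 0, 0]
  claw: 1
  force: 60

```text
time: 4.92
ee_pos: [0.4792, 0.3622, 0.0276]
tcp_rot: [180.0, -0.0, 96.3]
wrist_force: [0.5, -0.1, 2.7]
opening: 0.0143
grasp_force: 58.6
```

Emit:
servo_tool:
  moves:
    - [0, 0, 0.3, 0]
    - [0, 0, 0.6, 0]
    - [0, 0, 1, 0]
    - [0, 0, 1.5, 0]
    - [0, 0, 2, 0]
    - [0, 0, 2, 0]
    - [0, 0, 2, 0]
    - [0, 0, 2, 0]
  force: 80

```text
time: 5.58
ee_pos: [0.4789, 0.362, 0.0472]
tcp_rot: [-180.0, 0.0, 96.3]
wrist_force: [0.2, -0.9, -2.2]
opening: 0.0135
grasp_force: 78.0
```

```bash
python3 - <<'E'
from h import *
o=get_obs(); print(o['ee_pos'],o['opening'],o['wrist_force'],o['torque'])
im=shot('top','t3'); s=shot('side','s3')
a=cv2.resize(im[195:275,140:250],(396,288),interpolation=cv2.INTER_CUBIC);b=cv2.resize(s[200:350,180:360],(396,330),interpolation=cv2.INTER_CUBIC)[:288]
cv2.imwrite('pics/t3c.png',np.hstack([a,b]))
E
```

```text
[0.47893753 0.36200993 0.04720824] 0.013459454779427867 [ 0.18648693 -0.88209758 -2.20015487] [ 0.08135431 -0.00312073 -0.02753821]
```

View pics/t3c.png

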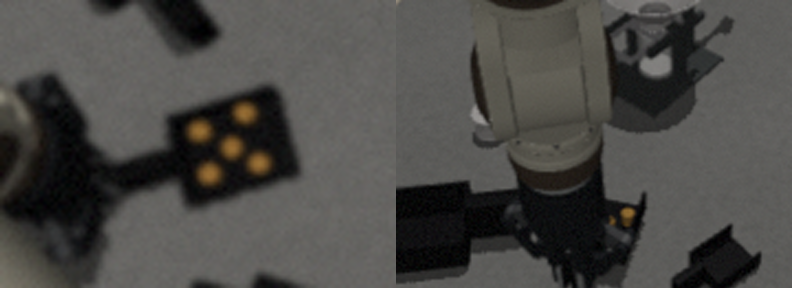

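Emit:
servo_tool:
  moves:
    - [0, 0, 0.6, 0]
    - [0, 0, 1.8, 0]
    - [0, 0, 3.5, 0]
    - [0, 0, 5.5, 0]
    - [0, 0, 7.5, 0]
    - [0, 0, 9.5, 0]
    - [0, 0, 11.5, 0]
    - [0, 0, 13.5, 0]
    - [0, 0, 15.5, 0]
    - [0, 0, 17.5, 0]
    - [0, 0, 19.3, 0]
    - [0, 0, 20.6, 0]
    - [0, 0, 21.5, 0]
    - [0, 0, 22, 0]

```text
time: 6.85
ee_pos: [0.4791, 0.3621, 0.2694]
tcp_rot: [179.9, -0.1, 96.3]
wrist_force: [0.5, 0.5, -1.8]
opening: 0.0134
grasp_force: 77.9
```

Emit:
servo_tool:
  moves:
    - [0.1, -0.5, 0, 0]
    - [0.4, -1.5, 0, 0]
    - [0.7, -3, 0, 0]
    - [1.2, -5, 0, 0]
    - [1.7, -7, 0, 0]
    - [2.2, -9, 0, 0]
    - [2.7, -11, 0, 0]
    - [3.2, -13, 0, 0]
    - [3.7, -15, 0, 0]
    - [4.2, -17, 0, 0]
    - [4.7, -19, 0, 0]
    - [5.2, -21, 0, 0]
    - [5.7, -23, 0, 0]
    - [6.1, -25, 0, 0]
    - [6.6, -27, 0, 0]
    - [7, -28.6, 0, 0]
    - [7.3, -29.8, 0, 0]
    - [7.5, -30.6, 0, 0]
    - [7.6, -31.1, 0, 0]
    - [7.7, -31.4, 0, 0]

```text
time: 8.52
ee_pos: [0.5558, 0.0473, 0.2671]
tcp_rot: [-180.0, -0.0, 96.3]
wrist_force: [-0.3, -0.2, -1.8]
opening: 0.0139
grasp_force: 78.0
```

```bash
python3 - <<'E'
from h import *
o=get_obs(); print(o['ee_pos'],o['opening'],o['wrist_force'],o['torque'])
im=shot('top','t4'); s=shot('side','s4')
a=cv2.resize(im[130:250,240:380],(420,360));b=cv2.resize(s[100:280,230:400],(340,360))
cv2.imwrite('pics/t4c.png',np.hstack([a,b]))
E
```

```text
[0.55582146 0.04733247 0.26706227] 0.013936866594237431 [-0.34062189 -0.18007233 -1.82878621] [ 0.1489451   0.05357517 -0.00049302]
```

View pics/t4c.png

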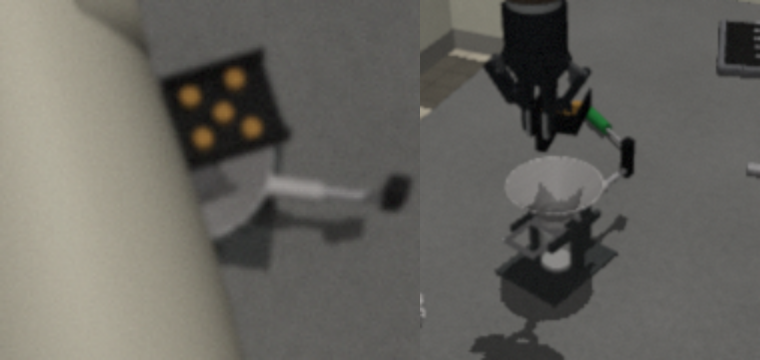

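Emit:
servo_tool:
  moves:
    - [0, 0, 0, 0]
    - [0, 0, 0, 0]
    - [0, 0, 0, 0]
  force: 40

```text
time: 8.87
ee_pos: [0.5559, 0.0486, 0.2673]
tcp_rot: [180.0, -0.0, 96.4]
wrist_force: [-0.3, 0.4, -1.5]
opening: 0.0137
grasp_force: 78.1
```

Emit:
servo_tool:
  moves:
    - [0, 0, 0, 0]
    - [0, 0, 0, 0]
    - [0, 0, 0, 0]
    - [0, 0, 0, 0]
    - [0, 0, 0, 0]
  force: 20

```text
time: 9.28
ee_pos: [0.556, 0.0481, 0.2673]
tcp_rot: [-180.0, -0.0, 96.3]
wrist_force: [1.3, -0.0, -1.9]
opening: 0.0136
grasp_force: 78.0
```

```bash
cat > sp.py <<'E'
from h import *
import sys
o=get_obs(); print(o['time'],o['ee_pos'],o['opening'],o['wrist_force'],o['torque'])
for n in('top','side'):
    im=shot(n,sys.argv[1]+n); h=cv2.cvtColor(im,cv2.COLOR_BGR2HSV)
    b=((h[...,0]<28)&(h[...,0]>6)&(h[...,1]>110)&(h[...,2]>90)).astype(np.uint8)
    k,l,s,c=cv2.connectedComponentsWithStats(b)
    print(n,[(c[i].round(1).tolist(),int(s[i,4])) for i in range(1,k) if s[i,4]>3])
E
python3 sp.py a
```

```text
9.2833 [0.55597881 0.04806044 0.26728947] 0.013550805723470722 [ 1.29939198 -0.02067197 -1.8645014 ] [0.11116793 0.02124478 0.00978871]
top [([317.4, 155.7], 29), ([302.6, 161.4], 29), ([313.7, 166.6], 29), ([323.5, 171.9], 27), ([307.0, 175.3], 32)]
side [([307.8, 151.5], 11)]
```

Emit:
servo_tool:
  moves:
    - [0, 0, 0, 0]
    - [0, 0, 0, 0]
    - [0, 0, 0, 0]
    - [0, 0, 0, 0]
  claw: 1
  force: 20

```text
time: 9.72
ee_pos: [0.556, 0.048, 0.2673]
tcp_rot: [180.0, 0.0, 96.3]
wrist_force: [-0.2, -0.4, -0.7]
opening: 0.0134
grasp_force: 78.1
```

```bash
python3 sp.py b
```

```text
9.7167 [0.55599588 0.04799793 0.26727287] 0.013448295085283736 [-0.16068619 -0.38760891 -0.6884447 ] [ 0.15040141  0.00286193 -0.03603903]
top [([317.5, 155.8], 28), ([302.7, 161.5], 28), ([313.7, 166.6], 29), ([323.4, 171.9], 29), ([307.1, 175.5], 29)]
side [([307.8, 151.3], 10)]
```

Emit:
servo_tool:
  moves:
    - [0, 0, 0, 0]
    - [0, 0, 0, 0]
  claw: 0.86
  force: 20

```text
time: 9.98
ee_pos: [0.556, 0.048, 0.2673]
tcp_rot: [-180.0, 0.0, 96.3]
wrist_force: [0.3, -0.3, -1.8]
opening: 0.0137
grasp_force: 78.1
```

Emit:
servo_tool:
  moves:
    - [0, 0, 0, 0]
    - [0, 0, 0, 0]
  claw: 0.845
  force: 20

```text
time: 10.15
ee_pos: [0.556, 0.048, 0.2673]
tcp_rot: [180.0, 0.0, 96.3]
wrist_force: [0.5, -0.9, -1.8]
opening: 0.0139
grasp_force: 77.5
```

Emit:
servo_tool:
  moves:
    - [0, 0, 0, 0]
    - [0, 0, 0, 0]
  claw: 0.84

```text
time: 10.32
ee_pos: [0.556, 0.048, 0.2673]
tcp_rot: [-180.0, 0.0, 96.3]
wrist_force: [-0.4, 0.0, -2.3]
opening: 0.0141
grasp_force: 65.6
```

Emit:
servo_tool:
  moves:
    - [0, 0, 0, 0]
    - [0, 0, 0, 0]
  claw: 0.835

```text
time: 10.48
ee_pos: [0.556, 0.048, 0.2673]
tcp_rot: [180.0, 0.0, 96.3]
wrist_force: [-0.8, 0.8, -1.9]
opening: 0.0143
grasp_force: 53.8
```

Emit:
servo_tool:
  moves:
    - [0, 0, 0, 0]
    - [0, 0, 0, 0]
  claw: 0.825

```text
time: 10.65
ee_pos: [0.556, 0.048, 0.2673]
tcp_rot: [-180.0, -0.0, 96.3]
wrist_force: [0.0, -0.7, -1.7]
opening: 0.015
grasp_force: 30.5
```

Emit:
servo_tool:
  moves:
    - [0, 0, 0, 0]
    - [0, 0, 0, 0]
  claw: 0.82

```text
time: 10.82
ee_pos: [0.556, 0.048, 0.2673]
tcp_rot: [-180.0, 0.0, 96.3]
wrist_force: [0.1, -0.7, -2.7]
opening: 0.0155
grasp_force: 19.7
```

```bash
python3 sp.py c
```

```text
10.8167 [0.55597983 0.04801557 0.26725684] 0.015488792370353768 [ 0.135174   -0.68927654 -2.65608668] [ 0.11503269  0.03845738 -0.03186229]
top [([317.5, 155.8], 28), ([302.7, 161.7], 28), ([313.6, 166.7], 27), ([323.1, 172.0], 30), ([306.7, 175.4], 29)]
side [([307.5, 151.8], 10)]
```

Emit:
servo_tool:
  moves:
    - [0, 0, 0, 0]
    - [0, 0, 0, 0]
    - [0, 0, 0, 0]
  claw: 0.817

```text
time: 11.17
ee_pos: [0.556, 0.048, 0.2673]
tcp_rot: [-180.0, 0.0, 96.3]
wrist_force: [0.2, -0.7, -1.8]
opening: 0.0159
grasp_force: 10.0
```

```bash
python3 sp.py d
```

```text
11.1667 [0.55598102 0.04798984 0.26728113] 0.01586843739698474 [ 0.20095827 -0.67620688 -1.7820753 ] [ 0.13159854 -0.0052343   0.0296741 ]
top [([305.8, 169.2], 19), ([302.0, 177.9], 20), ([310.0, 184.6], 16)]
side []
```

Emit:
servo_tool:
  moves:
    - [0, 0, 0, 0]
    - [0, 0, 0, 0]
    - [0, 0, 0, 0]

```text
time: 11.52
ee_pos: [0.556, 0.048, 0.2674]
tcp_rot: [180.0, 0.0, 96.3]
wrist_force: [-0.3, 0.5, -1.1]
opening: 0.0158
grasp_force: 10.0
```

```bash
python3 sp.py e; python3 - <<'E'
import cv2,numpy as np
a=cv2.resize(cv2.imread('pics/etop.png')[130:250,240:380],(420,360));b=cv2.resize(cv2.imread('pics/eside.png')[100:280,230:400],(340,360))
cv2.imwrite('pics/ec.png',np.hstack([a,b]))
E
```

```text
11.5167 [0.55599115 0.04799186 0.26736267] 0.01581518632621543 [-0.26976864  0.53811601 -1.12386717] [ 0.06017243 -0.00690464  0.00582223]
top [([306.5, 181.5], 20), ([310.3, 186.9], 16)]
side [([302.2, 201.2], 19), ([296.0, 201.9], 16)]
```

View pics/ec.png

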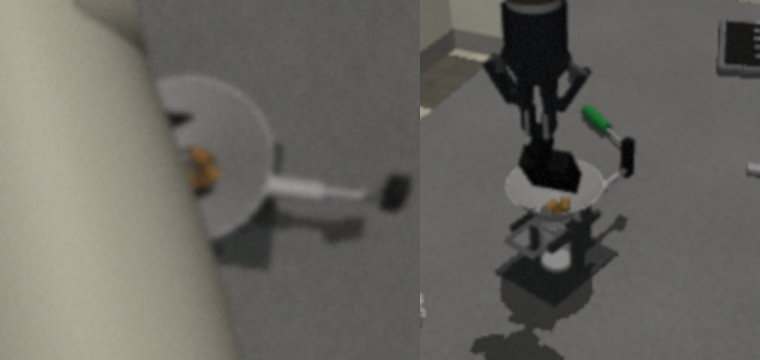

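Spacers slid into the funnel; the scoop hangs empty in the fingers (weight 1.1 N). I'll grip it firmly, lift it and carry it back.

Emit:
servo_tool:
  moves:
    - [0, 0, 0, 0]
    - [0, 0, 0, 0]
    - [0, 0, 1, 0]
    - [0, 0, 2.5, 0]
    - [0, 0, 4, 0]
    - [0, 0, 5, 0]
    - [0, 0, 5, 0]
  claw: 1
  force: 50

```text
time: 12.2
ee_pos: [0.5564, 0.048, 0.3195]
tcp_rot: [179.8, 0.0, 96.3]
wrist_force: [-0.6, -0.3, 0.3]
opening: 0.0141
grasp_force: 51.9
```

Emit:
servo_tool:
  moves:
    - [-0.4, 1, 0, 0]
    - [-0.9, 3, 0, 0]
    - [-1.5, 5, 0, 0]
    - [-2, 7, 0, 0]
    - [-2.6, 9, 0, 0]
    - [-3.2, 11, 0, 0]
    - [-3.8, 13, 0, 0]
    - [-4.4, 15, 0, 0]
    - [-5, 17, 0, 0]
    - [-5.5, 19, 0, 0]
    - [-6, 21, 0, 0]
    - [-6.5, 22.5, 0, 0]
    - [-6.8, 23.4, 0, 0]
    - [-6.8, 23.4, -3, 0]
    - [-6.8, 23.4, -6, 0]
    - [-6.8, 23.4, -9, 0]
    - [-6.8, 23.4, -12, 0]
    - [-6.8, 23.4, -15, 0]
    - [-6.8, 23.4, -17, 0]
    - [-6.8, 23.4, -17, 0]

```text
time: 13.87
ee_pos: [0.4856, 0.2808, 0.1418]
tcp_rot: [-179.6, 0.2, 96.3]
wrist_force: [-0.1, -0.4, -2.3]
opening: 0.0144
grasp_force: 51.9
```

```bash
python3 sp.py f
```

```text
13.8667 [0.48556396 0.28080225 0.14181157] 0.01441103963125382 [-0.05463526 -0.44283903 -2.28935715] [-0.03358639  0.02023934  0.00215253]
top [([304.7, 187.2], 118)]
side [([298.8, 202.7], 43)]
```

Emit:
servo_tool:
  moves:
    - [0, 0, -1, 0]
    - [0, 0, -2, 0]
    - [-0.1, 0.8, -2.5, 0]
    - [-0.2, 1.8, -3, 0]
    - [-0.3, 2.8, -3.6, 0]
    - [-0.4, 3.7, -4.2, 0]
    - [-0.5, 4.5, -4.7, 0]
    - [-0.6, 5.1, -5.2, 0]
    - [-0.7, 6.1, -6.2, 0]
  claw: 0.823
  force: 20

```text
time: 14.72
ee_pos: [0.4815, 0.3452, 0.0869]
tcp_rot: [179.8, -0.1, 96.3]
wrist_force: [-0.8, 3.8, 5.9]
opening: 0.0152
grasp_force: 25.8
```

Emit:
servo_tool:
  moves:
    - [-0.1, 0.5, -0.5, 0]
    - [-0.1, 0.9, -1, 0]
    - [-0.2, 1.6, -2, 0]
    - [-0.2, 2.1, -3, 0]
    - [-0.3, 2.6, -4, 0]
    - [-0.3, 2.8, -4.6, 0]
    - [-0.3, 2.9, -5, 0]
    - [-0.3, 2.9, -5.2, 0]
    - [-0.3, 2.9, -5.2, 0]
    - [-0.3, 2.9, -5.2, 0]

```text
time: 15.55
ee_pos: [0.478, 0.3715, 0.0332]
tcp_rot: [-180.0, 0.0, 96.3]
wrist_force: [-0.2, -0.3, 0.7]
opening: 0.0148
grasp_force: 26.5
```

```bash
python3 sp.py g;  python3 - <<'E'
import cv2,numpy as np
a=cv2.resize(cv2.imread('pics/gtop.png')[195:275,140:250],(396,288),interpolation=cv2.INTER_CUBIC);b=cv2.resize(cv2.imread('pics/gside.png')[200:350,180:360],(396,330),interpolation=cv2.INTER_CUBIC)
c=np.zeros((330,396,3),np.uint8);c[:288]=a
cv2.imwrite('pics/gc.png',np.hstack([c,b]))
E
```

```text
15.55 [0.47798626 0.37147591 0.03324833] 0.014849555875413683 [-0.18395354 -0.28594335  0.69576322] [-0.18434023  0.08462204 -0.03626976]
top [([304.6, 187.2], 118)]
side [([298.8, 202.5], 38)]
```

Emit:
servo_tool:
  moves:
    - [0, 0, -0.2, 0]
    - [0, 0, -0.4, 0]
    - [0, 0, -0.6, 0]
    - [0, 0, -0.6, 0]
    - [0, 0, -0.6, 0]

```text
time: 16.07
ee_pos: [0.478, 0.372, 0.0272]
tcp_rot: [180.0, 0.0, 96.3]
wrist_force: [-0.4, 0.6, 0.9]
opening: 0.0152
grasp_force: 26.7
```

Emit:
servo_tool:
  moves:
    - [0, 0, -0.2, 0]
    - [0, 0, -0.4, 0]
    - [0, 0, -0.4, 0]
    - [0, 0, -0.4, 0]

```text
time: 16.4
ee_pos: [0.4784, 0.3725, 0.0258]
tcp_rot: [179.9, -0.1, 96.3]
wrist_force: [-5.5, -2.2, 18.9]
opening: 0.0152
grasp_force: 28.5
```

```bash
python3 sp.py k;  python3 - <<'E'
import cv2,numpy as np
a=cv2.resize(cv2.imread('pics/ktop.png')[195:275,140:250],(396,288),interpolation=cv2.INTER_CUBIC);b=cv2.resize(cv2.imread('pics/kside.png')[200:350,180:360],(396,330),interpolation=cv2.INTER_CUBIC)
c=np.zeros((330,396,3),np.uint8);c[:288]=a
cv2.imwrite('pics/kc.png',np.hstack([c,b]))
E
```

```text
16.4 [0.4783541  0.37247571 0.02577731] 0.015234511473064037 [-5.51516797 -2.19515835 18.93157171] [-0.64340031  1.14377743 -0.07640774]
top [([304.7, 187.2], 120)]
side [([298.7, 202.6], 39)]
```

View pics/kc.png

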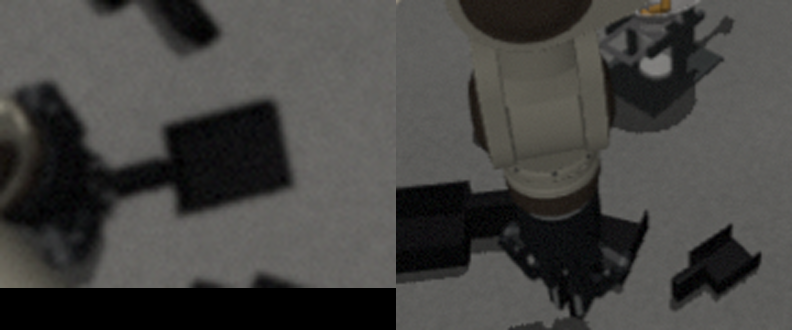

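Scoop stands level on the bench with a firm contact. I'll open, rise, and measure the post by triangulating its dark blob in both views.

Emit:
servo_tool:
  moves:
    - [0, 0, 0.3, 0]
    - [0, 0, 0.3, 0]
    - [0, 0, 0.3, 0]
    - [0, 0, 0.3, 0]
    - [0, 0, 1.5, 0]
    - [0, 0, 3.5, 0]
    - [0, 0, 7, 0]
    - [0, 0, 11, 0]
    - [0, 0, 15, 0]
    - [0, 0, 19, 0]
    - [0, 0, 22.5, 0]
    - [0, 0, 22.5, 0]
  claw: 0.5
  force: 40

```text
time: 17.5
ee_pos: [0.479, 0.3728, 0.2572]
tcp_rot: [179.5, -0.3, 96.3]
wrist_force: [0.7, 0.5, 1.1]
opening: 0.0426
grasp_force: 0.0
```

```bash
cat > post.py <<'E'
from h import *
im=shot('top','p_t'); s=shot('side','p_s')
print(get_obs()['ee_pos'])
def blob(im,x0,y0,x1,y1,th,pr=''):
    r=(im[y0:y1,x0:x1].max(2)<th).astype(np.uint8); n,l,st,c=cv2.connectedComponentsWithStats(r); i=1+st[1:,4].argmax()
    print(pr,st[i]+np.array([x0,y0,0,0,0]),c[i]+[x0,y0]); return c[i]+[x0,y0],(l==i)
a,_=blob(im,360,180,390,206,62,'top'); b,_=blob(s,324,164,342,192,50,'side')
def tri(a,b):
    o1,d1=ray('top',a);o2,d2=ray('side',b);d1=d1[0];d2=d2[0]
    t=np.linalg.lstsq(np.c_[d1,-d2],o2-o1,rcond=None)[0];p,q=o1+t[0]*d1,o2+t[1]*d2
    return (p+q)/2,np.linalg.norm(p-q)
P,e=tri(a,b);print('post',P,e)
c=np.array([.563,-.0118]);d=P[:2]-c;print('dist',np.linalg.norm(d),'ang',np.degrees(np.arctan2(d[1],d[0])))
# scoop check: black blob in top
r=(im[205:265,150:240].max(2)<45).astype(np.uint8);ct=max(cv2.findContours(r,0,2)[0],key=cv2.contourArea)+np.array([150,205]);print('scoop',cv2.minAreaRect(ct),cv2.contourArea(ct))
i0=cv2.imread('pics/top0.png');r=(i0[205:265,150:240].max(2)<45).astype(np.uint8);ct=max(cv2.findContours(r,0,2)[0],key=cv2.contourArea)+np.array([150,205]);print('scoop0',cv2.minAreaRect(ct),cv2.contourArea(ct))
# red bystander check, sleeve axis: bright pixels between rim and post
g=im.min(2).astype(int)
for x in range(334,364,4):
    col=g[184:204,x]; w=np.clip(col-112,0,None); print(x,w.sum(), (184+(w*np.arange(20)).sum()/w.sum()).round(2) if w.sum() else None)
np.set_printoptions(linewidth=200); print(s[164:194,322:344].max(2))
E
python3 post.py
```

```text
[0.47845867 0.37238767 0.25064014]
top [367 189  10  11  86] [371.15116279 193.96511628]
side [330 169   7  20 114] [333.39473684 177.94736842]
post [ 0.51948978 -0.17989598  0.10414999] 0.0009726565072846276
dist 0.17363582249515438 ang -104.51202651646335
scoop ((192.6470947265625, 240.58822631835938), (24.73863410949707, 52.872764587402344), 75.96376037597656) 866.0
scoop0 ((195.76473999023438, 237.55886840820312), (24.738632202148438, 52.63022994995117), 75.96376037597656) 857.0
334 219 191.3
338 218 191.74
342 208 192.37
346 182 192.72
350 59 193.22
354 50 193.88
358 60 194.2
362 0 None
[[ 67  93 109  90  94 100 102 101 103 102 101 101 101 103 104 103 102 103 103 101 104 104]
 [ 64  83 108 118 106 101 101 101 102 104 103 102 100 103 102 104 105 102 103 101 102 106]
 [ 58  58  77 106 120 110 101 100  99 103 102 102 101 100 102 102 102 103 101 101 103 104]
 [ 57  52  53  83 106 116 109 101 103 102 101 100 102 100 102 103 100 103 103 103 103 103]
 [ 81  68  55  82  90 106 127 115 104 101  86  67  69  85  96 100 101 102 101 104 102 104]
 [100  90  67  71  88  92 110 129 104  73  47 
[... 1529 characters left out ...]
6 100  82  76  60  31   2   0  37  90  99  98  99 101 100 101]
 [ 96  97  98 103 129 137 133 109  81  59  32  15  17  45  78  97  99 100 102 101 101 102]
 [ 98  97 107 128 138 131 113  95  90  71  47  27  45  81  98 101 103  98 101  98  99 102]
 [107 109 129 133 123 102  89  90  97  94  84  81  89 100 100 101 100 100 100  98  99  98]
 [139 135 131 120  96  79  88  95  96  96  97  99  99 101 101 102 100  98 100  98  99 100]
 [152 141 110  93  89  89  95  98  98  99  99  97  98  99 101  99 102 101 101 101  98 100]
 [146 132  99  91  94  98  99 101  99 101 101 100 101 100  98  99 101 102 100 102  99  99]
 [132 111  94  94  97  95 100  98 100 101 102 101  99  98 100  99 101  99 101 101 100 100]]
```

Emit:
servo_tool:
  moves:
    - [0.2, -2, 0, -0.03]
    - [0.5, -5, 0, -0.1]
    - [0.8, -9, 0, -0.2]
    - [1.1, -13, 0, -0.3]
    - [1.4, -17, 0, -0.363]
    - [1.7, -21, 0, -0.363]
    - [2, -25, 0, -0.363]
    - [2.3, -29, 0, -0.363]
    - [2.6, -33, 0, -0.363]
    - [2.9, -37, 0, -0.363]
    - [3.2, -41, 0, -0.363]
    - [3.5, -45, 0, -0.363]
    - [3.7, -49, 0, -0.363]
    - [3.9, -52, 0, -0.363]
    - [4, -54.5, 0, -0.363]
    - [4.1, -55.4, 0, -0.363]
    - [4.1, -55.4, 0, -0.363]
    - [4.1, -55.4, 0, -0.363]

```text
time: 19.1
ee_pos: [0.5187, -0.1816, 0.2474]
tcp_rot: [-179.9, -0.0, 75.5]
wrist_force: [-0.0, -0.1, 1.2]
opening: 0.0427
grasp_force: 0.0
```

```bash
python3 -c "
from h import *
print(get_obs()['ee_pos'],get_obs()['tcp_rot'])"; python3 sp.py q
```

```text
[ 0.51865387 -0.18159121  0.24744599] [-1.79901588e+02 -2.90891236e-02  7.54588035e+01]
19.1 [ 0.51865387 -0.18159121  0.24744599] 0.042731205272988564 [-0.00397215 -0.08367908  1.22368363] [ 0.06119906 -0.0142814   0.02553498]
top [([304.0, 186.1], 94)]
side [([298.1, 202.9], 41)]
```

Well placed; go down 14.6 cm to TCP z ≈ 0.101, then close.

Emit:
servo_tool:
  moves:
    - [0.1, 0, -2, 0]
    - [0.1, 0, -5, 0]
    - [0.1, 0, -8, 0]
    - [0.1, 0, -10.5, 0]
    - [0.1, 0, -12.5, 0]
    - [0.1, 0, -14, 0]
    - [0.1, 0, -14.6, 0]
    - [0.1, 0, -14.6, 0]
    - [0.1, 0, -14.6, 0]

```text
time: 19.95
ee_pos: [0.5203, -0.1813, 0.1031]
tcp_rot: [180.0, 0.0, 75.6]
wrist_force: [1.0, 0.3, 0.1]
opening: 0.0431
grasp_force: 0.0
```

Emit:
servo_tool:
  moves:
    - [0, 0, 0, 0]
    - [0, 0, 0, 0]
    - [0, 0, 0, 0]
    - [0, 0, 0, 0]
    - [0, 0, 0, 0]
    - [0, 0, 0, 0]
    - [0, 0, 0, 0]
    - [0, 0, 0, 0]
    - [0, 0, 0, 0]
  claw: 1
  force: 60

```text
time: 20.7
ee_pos: [0.5197, -0.1817, 0.1038]
tcp_rot: [180.0, -0.0, 75.5]
wrist_force: [-5.7, 1.8, 7.2]
opening: 0.0173
grasp_force: 58.9
```

Emit:
servo_tool:
  moves:
    - [-0.1, -0.4, 0, 0]
    - [-0.2, -0.8, 0, 0]
    - [-0.3, -1.2, 0, 0]
    - [-0.4, -1.6, 0, 0]
    - [-0.52, -2, 0, 0]
    - [-0.62, -2.4, 0, 0]
    - [-0.72, -2.8, 0, 0]
    - [-0.83, -3.2, 0, 0]
    - [-0.93, -3.6, 0, 0]
    - [-1.03, -4, 0, 0]
    - [-1.14, -4.4, 0, 0]
    - [-1.2, -4.7, 0, 0]
    - [-1.25, -4.84, 0, 0]
    - [-1.25, -4.84, 0, 0]
    - [-1.25, -4.84, 0, 0]
    - [-1.25, -4.84, 0, 0]
    - [-1.25, -4.84, 0, 0]
    - [-1.25, -4.84, 0, 0]

```text
time: 22.2
ee_pos: [0.5068, -0.2291, 0.1038]
tcp_rot: [-179.9, -0.1, 75.5]
wrist_force: [-8.6, 9.4, 9.4]
opening: 0.0175
grasp_force: 59.2
```

```bash
python3 sp.py r; python3 - <<'E'
from h import *
np.set_printoptions(linewidth=200)
o=get_obs(); d=np.array([-.2504,-.968,0]); print('pull',(o['ee_pos']-[.5197,-.1817,.1038])@d,'F',o['wrist_force']@d)
im=cv2.imread('pics/rtop.png');s=cv2.imread('pics/rside.png')
c=np.array([.563,-.0118,0]); 
for r in(.105,.115,.125,.14): P=c+d*r+[0,0,.083]; print(r,proj('top',P).round(1),proj('side',P).round(1))
print(im[184:206,336:380].max(2)); 
q=proj('side',c+d*.115+[0,0,.083])[0].astype(int); print(q); print(s[q[1]-14:q[1]+12,q[0]-14:q[0]+14].max(2))
E
```

```text
22.2 [ 0.50675072 -0.22907071  0.10376748] 0.017504913552844423 [-8.63728231  9.43906354  9.42239611] [ 1.73413115  1.50449515 -0.40445349]
top [([301.0, 193.3], 7)]
side []
pull 0.04908004313671442 F -7.89916538713458
0.105 [[343.9 193. ]] [[320.4 193.3]]
0.115 [[347.7 193.4]] [[322.4 191.8]]
0.125 [[351.5 193.8]] [[324.3 190.4]]
0.14 [[357.3 194.3]] [[327.1 188.2]]
[[100 100  99  98 101  98 100  98  99  95 100  97 104 102  98  98  99  98  95  99  97  97  99  98  97  99  98  96  98  97  99 100 100 102 100 100  99  96  99  99 103 100 102 101]
 [ 99  99 100  97  98  99 100  99 101 101 101  98 101 100  96  98  96  97  98  97  97 100  98  98  99  95  98  99  98 100 101  98  98 100 100  98 101  98 101 101 101 104  97  99]
 [100 100  98  97  97 101  98 102 100 101 100  97 100 100  99  99  98  95  96  97 101  98  98  99  99  99  94  96  97 100  98  99 100  98  97 100  98  97  99 100  99 102  93  97]
 [102  97  96  97  99  98  98  98  96  97  95  99  97  98  96  97  97  95  97  97  97  93  95  98  98  97  98  96  99 100 103  99  97  98  95  97  99  98 103  98  98  96  95 100]
 [ 98  93  92 
[... 5509 characters left out ...]
 103 104]
 [128 116 115  95  86  80  78  80 101 108 121 133 113  97 100 102 103 100 101  98  98  98  99 101  99 102 105 103]
 [128 125 125 102 103 105 108 110 118 124 133 123 106 100 100  99 103 101 105 102 101 100 101 102 102 102 102 103]
 [128 127 124 116 119 120 119 122 126 138 129 109 101 101 100 100 101 103 102 102 100 101 103 102 101 102 101 101]
 [128 127 124 120 123 121 121 123 140 129 101  91  98 100  98  97 100  99 101  99 102 102 100 102 102 102 101 102]
 [127 122 121 120 120 122 126 123 114  94  78  76  84  92  76  70  71  73  73  73  74  75  72  74  98 100  81  76]
 [123 122 120 123 112 122 122 103  83  76  73  72  73  72  58  55  54  53  51  52  54  55  51  57  90  84  63  57]]
```

Emit:
servo_tool:
  moves:
    - [-0.02, -0.09, 0, 0]
    - [-0.02, -0.09, 0, 0]
    - [-0.02, -0.09, 0, 0]
    - [-0.02, -0.09, 0, 0]
    - [-0.02, -0.09, 0, 0]
    - [-0.02, -0.09, 0, 0]

```text
time: 22.8
ee_pos: [0.5065, -0.2299, 0.1038]
tcp_rot: [-179.9, -0.1, 75.5]
wrist_force: [-8.9, 9.3, 9.5]
opening: 0.0173
grasp_force: 59.1
```

```bash
python3 - <<'E'
from h import *
o=get_obs(); d=np.array([-.2504,-.968,0]); print('pull',(o['ee_pos']-[.5197,-.1817,.1038])@d,(o['ee_pos']-[.5203,-.1813,.1038])@d,o['wrist_force'],o['grasp_force'],o['time'])
for n in('top','side'):
    im=shot(n,'v'+n); i0=cv2.imread(f'pics/{n}0.png'); h=cv2.cvtColor(im,cv2.COLOR_BGR2HSV)
    b=((h[...,0]<28)&(h[...,0]>6)&(h[...,1]>60)&(h[...,2]>30)).astype(np.uint8)
    x0,y0,x1,y1=(265,145,345,225) if n=='top' else (265,175,335,255)
    m=np.zeros_like(b); m[y0:y1,x0:x1]=b[y0:y1,x0:x1]
    k,l,s,c=cv2.connectedComponentsWithStats(m)
    print(n,[(c[i].round(1).tolist(),s[i].tolist()) for i in range(1,k) if s[i,4]>2])
    C=np.array([.563,-.0118,0]); print('throat',proj(n,C+[0,0,.088]).round(1),'jar floor',proj(n,C+[0,0,.01]).round(1),'jar top',proj(n,C+[0,0,.076]).round(1))
im=cv2.imread('pics/vtop.png').max(2); i0=im[191:196,336:362]; print(i0)
E
```

```text
pull 0.049968549730183505 0.0505059897301835 [-8.91239528  9.26931345  9.52289523] 59.13659691810608 22.8
top [([305.0, 191.6], [299, 187, 12, 9, 57])]
throat [[303.9 188.7]] jar floor [[305.3 195.3]] jar top [[304.1 189.8]]
side [([297.7, 227.0], [294, 224, 9, 7, 22])]
throat [[298.7 208.5]] jar floor [[299.3 228.7]] jar top [[298.8 211.7]]
[[89 86 84 84 83 78 82 82 79 76 80 72 71 78 87 93 93 95 94 93 92 92 79 63
  58 59]
 [89 91 88 87 87 88 84 83 87 81 79 68 58 62 73 79 84 82 84 85 81 83 72 65
  56 57]
 [88 88 90 86 87 87 83 86 88 88 81 67 49 48 64 72 76 75 76 78 79 77 74 68
  65 66]
 [83 85 85 84 87 87 85 82 89 88 81 66 49 43 60 69 76 75 76 74 80 75 73 73
  75 73]
 [82 80 81 84 82 85 83 83 81 83 77 70 57 56 65 80 80 77 81 80 83 76 78 73
  77 76]]
```

```bash
python3 -c "
from h import *
print(job_done())"
```

```text
the job is handed in; nothing more can be done
None
```

The job is handed in: the spacers went from the scoop into the shut funnel, the scoop stands upright and released, and the gripper still holds the rod at about 50 mm, with the black band showing at the sleeve's end. The last side-camera check found brass colour only at the jar floor and none in the throat, but I had no pictures left to view and could not count all five one by one.

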